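# Index the bonbon decorating turntable by one station

## Robot

A 6-joint arm with a two-finger parallel gripper is mounted at the origin on the work surface. World frame = base frame: x ahead of the robot, y to its left, z up, the work surface at z = 0. Lengths are in m, angles in rad, forces in N, time in s.
With the tool pointing down it reaches from about 0.375 to 0.975 m from the base axis. Payload 3.8 kg.
Tool frame: the origin (TCP) lies between the finger pads; the fingertips stand 22 mm ahead of it and the grasp point (between the pads) lies 3 mm ahead of it; z points along the fingers, y is the line along which they close (so a half turn about z gives the same grasp; the last joint's range is limited). The gripper opens to 85 mm and grips with 20 to 120 N. Pads are 22 mm wide; open, the fingers measure 114 mm over their backs; the gripper's body (76 mm by 85 mm) begins 54 mm behind the grasp point. The pads swing forward as they close: fully open they stand 13 mm farther back than shut.
Start: joints at [-1.193, 0.264, 1.604, -0, 1.274, -0.037], TCP at [0.272, -0.618, 0.253] pointing down, gripper open.
Joint ranges: [-2.63, 2.63], [-0.94, 2.18], [0.31, 2.57], [-1.31, 4.45], [0, 2.66], [-2.55, 2.55]. Speed limits (rad/s): [2.57, 2.57, 3.14, 3.14, 3.14, 3.14].

## Interface

Orientations are given as a unit quaternion [w, x, y, z].
In Python, from rig import robot gives the robot as it stands. Calls block until the motion is done:
- robot.move_pose(position, orientation): joint-space move of the TCP to a pose.
- robot.servo_line(position, ori=None, vel=0.15, stop_force=None): straight line of the TCP; ori=None keeps the orientation; vel is the mean speed in m/s. With stop_force (N) it stops when the force on the tool has changed by that much, and returns True; else False.
- robot.move_joints(angles): joint-space move.
- robot.grip(opening): finger opening in m; the grip force is fixed at half the most; returns when the fingers have stopped.
- robot.pause(seconds).
- robot.inverse_kinematics(position, orientation): joint angles nearest the present ones, or None.
- robot.capture(name): name is "side" or "top"; returns the picture (400x640x3 uint8, red, green, blue); there is no depth.
- robot.calibration(name): a dict with "fx", "fy", "cx", "cy" (pixels), "dist" ([k1, k2, p1, p2, k3] as OpenCV has them; the pictures are not rectified), "R" (3x3) and "t" (3): a world point X has camera coordinates R X + t. Camera axes: x right, y down, z forward; pixel columns grow to the right and rows downward; lengths in m; the calibration is good to about 2 mm. A picture is of the moment at which its call begins. calibration takes no time and is no camera call.
A pose or a line that the arm cannot do raises robot.MotionError and nothing moves.
- robot.job_done(): hands the job in; it is judged then, once.
Readings, each from a call of its own:
- robot.get_time_s(): time.
- robot.get_joint_pos(): joint angles.
- robot.get_dq(): joint speeds.
- robot.get_joint_efforts(): joint torques, N m.
- robot.get_tcp_pos(): TCP position.
- robot.get_tcp_rot(): TCP orientation.
- robot.get_force(): force on the tool from outside, world axes, zero at the start.
- robot.get_moment(): the same for the moment, N m.
- robot.get_gripper_width(): finger opening in m.
- robot.get_grasp_force(): force on a finger pad.
Only numpy, scipy, OpenCV 4.12 (cv2) and the standard library are available. Lean on these libraries where they do the work, as an engineer would, in place of code of your own. Each camera call takes 0.05 s, during which the arm holds its last target. There are 200 camera calls.

## Task

Bring the next bonbon under the decorating nozzle: press the indexing plunger down by its dished top, and while it is down turn the table with it one notch on, anticlockwise as seen from above; then let the plunger spring fully up into that notch and take the hand away. Do not touch the chocolates on the table, and leave the glass, the scraper and the mould where they are, neither pushed nor lifted.

Things in the scene. Friction and masses are not known exactly. Their poses are not given: they have to be found in the camera images.
- dish (a point): Indexing plunger: shallow metal cup (62 mm outside, 54 mm inside, rim 12 mm above its floor) on a 12 mm steel stem, on an arm of the turntable 150 mm from its axis, on the robot's side. Point: centre of the dish floor, 91 mm above the work surface when up; moves with plunger and table. Closed fingertips fit inside, press it down and push on its wall to turn the table, towards the robot's right.
- plunger (a joint): Plunger travel, m: 0 fully up, 0.014 bottomed; spring 5 N (up) to 9 N (bottom). An 18 mm collar on the stem sits in a notch of the fixed index plate and locks the table until pressed over 9 mm (11 to 13 is good). Let go between notches, it stays 9 mm down, the collar sliding under the plate, and springs up by itself on reaching a notch.
- turn (a joint): Turntable angle, rad, growing anticlockwise seen from above: about 0 at the start (locked, 0.013 play either way), 0.524 in the next notch (30 degrees on); range -0.60 to 1.12. Turns with about 1 N at the plunger, plus up to 2 N when the collar rubs under the plate. White disc, 112 mm radius, top 42 mm above the work surface.
- axis (a point): Centre of the turntable's top on its vertical axis, 42 mm above the work surface. The opposite side of the table from the plunger has a nozzle stand 210 mm tall, its nozzle 85 mm and its pillar 155 mm from the axis.
- next_notch (a point): Mouth of the notch the plunger must go into, on top of the fixed curved steel index plate (48 to 58 mm above the work surface; four notches, 22 mm wide, 30 degrees apart on its inner edge), 150 mm from the axis. The plunger stands upright over this point when the table is at 0.524 rad.
- chocolates: Twelve bonbons, 31 mm across and 21 mm tall (tops at up to 68 mm above the work surface), in a circle of 85 mm radius on the table, turning with it. Origin on the table's axis at the work surface. Not to be touched.
- glass: Loose drinking glass, 72 mm across, 100 mm tall, beside the fixture. Origin at the centre of its underside. Leave alone.
- scraper: Loose scraper lying flat: a steel blade 110 x 110 mm and a black handle, 225 mm long and 20 mm high in all. Origin near the handle's end, under it. Leave alone.
- mould: Loose clear mould full of bonbons, 275 x 135 x 26 mm. Origin at the centre of its underside. Leave alone.

How it is judged:
On the way, in this order (a step that is already met when the one before it is completed fails the run):
1. the plunger is pressed in clear of the plate, the table still in its first notch (value of joint plunger above 0.0085 m and value of joint turn between -0.1 and 0.1 rad), for 0.05 s.
2. with the plunger down, the table is turned most of the way to the next notch (value of joint plunger above 0.007 m and value of joint turn above 0.3 rad), for 0.02 s.
At the end, for the whole second after the job is handed in: The turntable stands still at 0.524 rad within 0.03 rad, the plunger above the next notch within 5 mm and sprung up to within 2 mm of fully up (value of joint turn between 0.494 and 0.554 rad and value of joint plunger below 0.002 m and velocity of joint turn between -0.03 and 0.03 rad/s and horizontal distance between dish and next_notch below 0.005 m); the robot touches nothing.
It fails at once if a chocolate on the table is touched (over 0.5 N) (contact force between any of the fingers, the arm and chocolates above 0.5 N).
It fails at once if the glass is pushed or lifted (moved over 20 mm) (distance of glass from where it was at the start of the episode above 0.02 m).
It fails at once if the scraper is pushed or lifted (moved over 20 mm) (distance of scraper from where it was at the start of the episode above 0.02 m).
It fails at once if the mould is pushed or lifted (moved over 20 mm) (distance of mould from where it was at the start of the episode above 0.02 m).
It also fails if it takes over 35 s, if anything falls off the work surface, if the arm or the gripper's body presses on something with over 40 N, if the wrist force passes 120 N, or if a joint passes its speed limit or range.

## Working session

There is one attempt and no reset: what is moved stays moved. The work goes in short steps, each a Python script; the robot and the scene stay as the last script left them, time stands still between calls to the robot, and variables do not carry over. Pictures are saved under pics/ and viewed, at most 10 in all, crops included, and the job is handed in when it is done.

```bash
mkdir -p pics; python3 - <<'E'
from rig import robot
import cv2
for n in("top","side"):
    cv2.imwrite(f"pics/{n}0.png",robot.capture(n)[:,:,::-1]); c=robot.calibration(n); print(n,c)
print(robot.get_tcp_rot(),robot.get_time_s())
E
```

```text
top {'fx': 381.2196601077267, 'fy': 381.2196601077267, 'cx': 317.0293725995347, 'cy': 201.32067259322355, 'dist': array([-0.0014212,  0.       ,  0.       ,  0.       ,  0.       ]), 'R': array([[-0.0219519 , -0.99961217, -0.01713549],
       [-0.9909439 ,  0.02402618, -0.13210955],
       [ 0.13247002,  0.01408025, -0.991087  ]]), 't': array([0.05011844, 0.53690848, 0.8400467 ])}
side {'fx': 413.8238827652574, 'fy': 413.8238827652574, 'cx': 318.17850285931183, 'cy': 202.26850107233594, 'dist': array([0.01521475, 0.        , 0.        , 0.        , 0.        ]), 'R': array([[ 0.99851711, -0.05374383,  0.00867056],
       [-0.02805997, -0.64459091, -0.76401257],
       [ 0.04664993,  0.76263633, -0.6451431 ]]), 't': array([-0.53454064,  0.10707635,  0.96004893])}
[-1.04522875e-03  9.78567456e-01  2.05923801e-01 -1.71076853e-04] 0.1
```

View pics/top0.png

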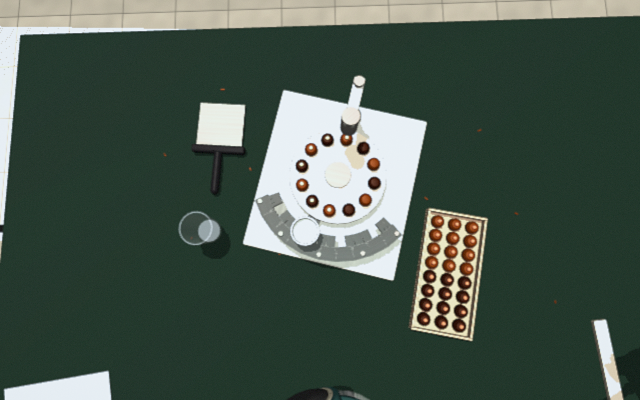

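View pics/side0.png

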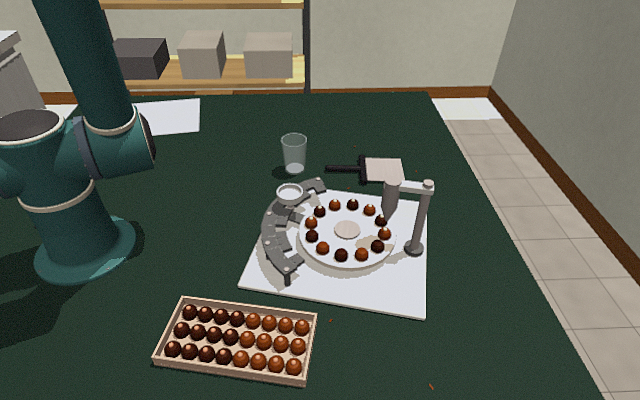

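Top view: dish at about (305,232), table hub (338,175), glass at (200,229), mould at (450,275). In the side view the dish is at (289,193) and the hub at (347,229). Next I'll enlarge both crops to pin down the rim and the hub.

```bash
python3 - <<'E'
import cv2,numpy as np
a=cv2.imread("pics/top0.png")[125:275,240:410]; b=cv2.imread("pics/side0.png")[165:295,240:410]
f=lambda i:cv2.resize(i,None,fx=4.5,fy=4.5,interpolation=cv2.INTER_CUBIC)
a=cv2.resize(a,None,fx=3.9,fy=3.9,interpolation=cv2.INTER_CUBIC);cv2.imwrite("pics/a.png",a)
cv2.imwrite("pics/b.png",f(b))
E
```

```text
(no output)
```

View pics/a.png

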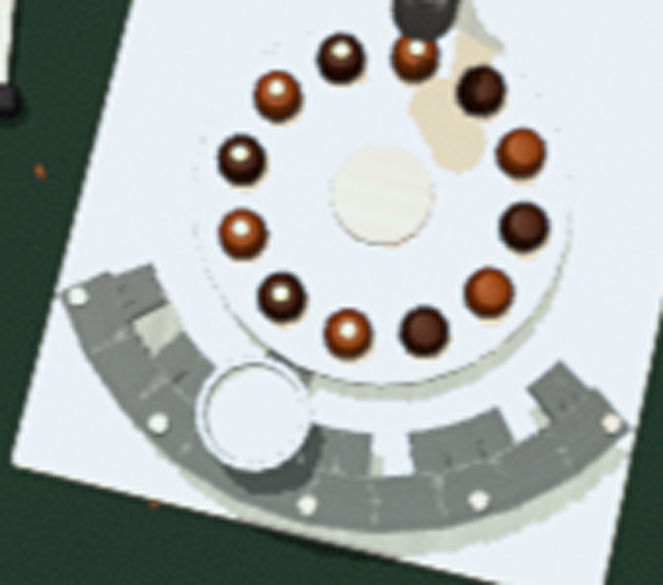

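View pics/b.png

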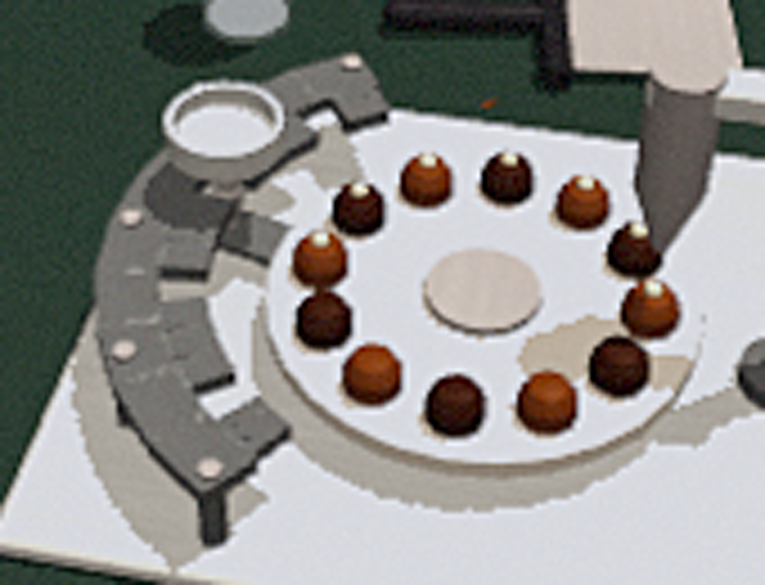

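Crops: the dish rim ellipse is centred at top (305.1,231.4) and side (289.8,191.4). The hub is at top (338,175) and side (347.6,229.2). The next notch is just right of the dish, at about top (340,240). I'll triangulate these.

```bash
cat > h.py <<'E'
from rig import robot
import cv2,numpy as np
def ray(n,p):
    c=robot.calibration(n);K=np.array([[c["fx"],0,c["cx"]],[0,c["fy"],c["cy"]],[0,0,1]])
    u=cv2.undistortPoints(np.array([[p]],float),K,c["dist"])[0,0]
    R=np.array(c["R"]);d=R.T@np.r_[u,1];return -R.T@c["t"],d/np.linalg.norm(d)
def plane(n,p,z):
    o,d=ray(n,p);return o+d*(z-o[2])/d[2]
def tri(p,q):
    A=0;b=0;L=[ray("top",p),ray("side",q)]
    for o,d in L:
        M=np.eye(3)-np.outer(d,d);A=A+M;b=b+M@o
    X=np.linalg.solve(A,b);return X,[np.linalg.norm(np.cross(d,X-o)) for o,d in L]
E
python3 - <<'E'
from h import *
np.set_printoptions(precision=4,suppress=True)
D=tri((305.1,231.4),(289.8,191.4));A=tri((338,175),(347.6,229.2));print(D,A)
d=(plane("top",(305.1,231.4),.103)+plane("side",(289.8,191.4),.103))/2
a=(plane("top",(338,175),A[0][2])+plane("side",(347.6,229.2),A[0][2]))/2
print(plane("top",(305.1,231.4),.103),plane("side",(289.8,191.4),.103),plane("top",(338,175),.045),plane("side",(347.6,229.2),.045))
v=(D[0]-A[0])[:2];print(np.linalg.norm(v),np.degrees(np.arctan2(v[1],v[0])))
n=plane("top",(240+392/3.9,125+450/3.9),.058)
w=(n-A[0])[:2];print(n,np.linalg.norm(w),np.degrees(np.arctan2(w[1],w[0])))
print(plane("top",(196,228),.1),plane("top",(410,330),.026),plane("top",(428,209),.026))
E
```

```text
(array([0.4688, 0.0635, 0.1021]), [np.float64(0.002862666228886642), np.float64(0.0028626662288866777)]) (array([ 0.5991, -0.0117,  0.0465]), [np.float64(0.0028551496282617967), np.float64(0.00285514962826158)])
[0.4659 0.0632 0.103 ] [0.4717 0.0628 0.103 ] [ 0.5964 -0.0118  0.045 ] [ 0.6022 -0.0095  0.045 ]
0.15041343390386588 150.0139009380718
[ 0.4468 -0.0125  0.058 ] 0.15230910190589828 -179.6922547789023
[0.4785 0.2947 0.1   ] [ 0.2466 -0.1619  0.026 ] [ 0.5152 -0.2178  0.026 ]
```

```bash
cat >> h.py <<'E'
np.set_printoptions(precision=4,suppress=True)
A=np.array([.5991,-.0117]);T0=np.radians(150)
def pose(turn,z,off=.006,r=.150):
    t=T0+turn; p=A+r*np.array([np.cos(t),np.sin(t)])+off*np.array([-np.sin(t),np.cos(t)])
    a=t-np.pi/2
    return np.r_[p,z],np.array([0,np.cos(a/2),np.sin(a/2),0])
def st(m=""):print(m,robot.get_time_s(),np.array(robot.get_tcp_pos()),np.array(robot.get_force()))
def snap(n,f,box,s):
    i=robot.capture(n)[:,:,::-1];x0,y0,x1,y1=box
    cv2.imwrite(f,cv2.resize(i[y0:y1,x0:x1],None,fx=s,fy=s,interpolation=cv2.INTER_CUBIC))
E
python3 - <<'E'
from h import *
robot.grip(0.0)
p,q=pose(0,.22); robot.move_pose(p,q); st("above")
p[2]=.132; robot.servo_line(p,vel=.12); st("near")
snap("side","pics/c.png",(220,120,420,270),4)
E
```

```text
above 3.3667 [0.4666 0.0575 0.2201] [-0.2857  0.1676 -0.0952]
near 4.25 [0.4668 0.0581 0.1326] [-0.0554 -0.6065  0.6829]
```

View pics/c.png

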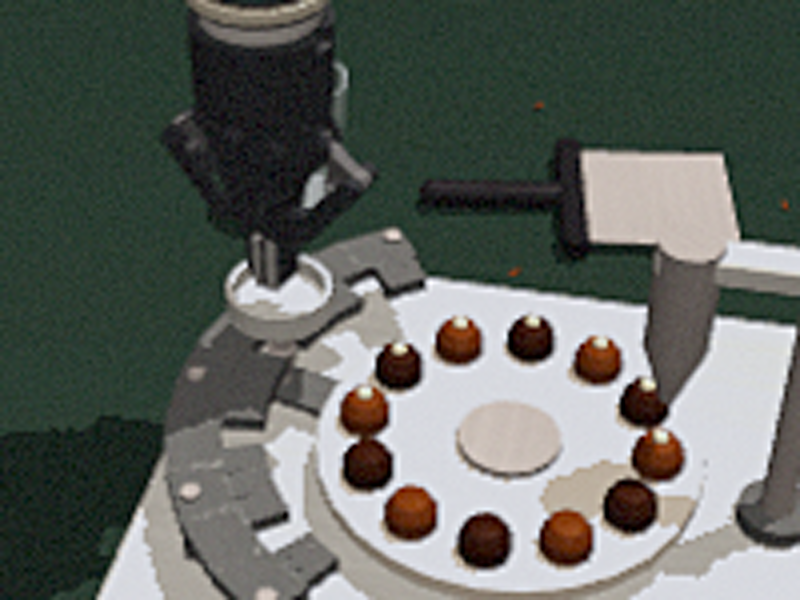

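The shut fingertips (272,280) hang just above the dish (rim centre about 280,295) and inside its rim. The way down is clear, so I'll press.

```bash
python3 - <<'E'
from h import *
p,q=pose(0,.100)
hit=robot.servo_line(p,vel=.02,stop_force=3); st(hit)
z=robot.get_tcp_pos()[2]
p[2]=min(z,.115)-.0115 if hit else .101
robot.servo_line(p,vel=.03); robot.pause(.15); st("down")
E
```

```text
True 5.3 [0.4661 0.058  0.1119] [ 0.3857 -0.4783  5.0627]
down 5.975 [0.4663 0.0583 0.1012] [-3.2035  1.2117  8.5862]
```

```bash
python3 - <<'E'
from h import *
for t in np.arange(.08,.401,.08):
    p,q=pose(t,.1010); robot.servo_line(p,ori=q,vel=.05); st(t)
snap("top","pics/d.png",(240,125,440,275),4)
E
```

```text
0.08 6.3667 [0.4612 0.0472 0.102 ] [-2.2292  0.7208  8.0759]
0.16 6.7583 [0.457 0.036 0.102] [-2.2839  0.0945  7.1823]
0.24 7.15 [0.4538 0.0243 0.102 ] [-2.2903 -0.5385  7.8276]
0.32 7.5417 [0.4515 0.0125 0.1021] [-1.807  -0.9145  8.4824]
0.4 7.9333 [0.4501 0.0005 0.1021] [-1.7797 -0.9175  8.0722]
```

View pics/d.png

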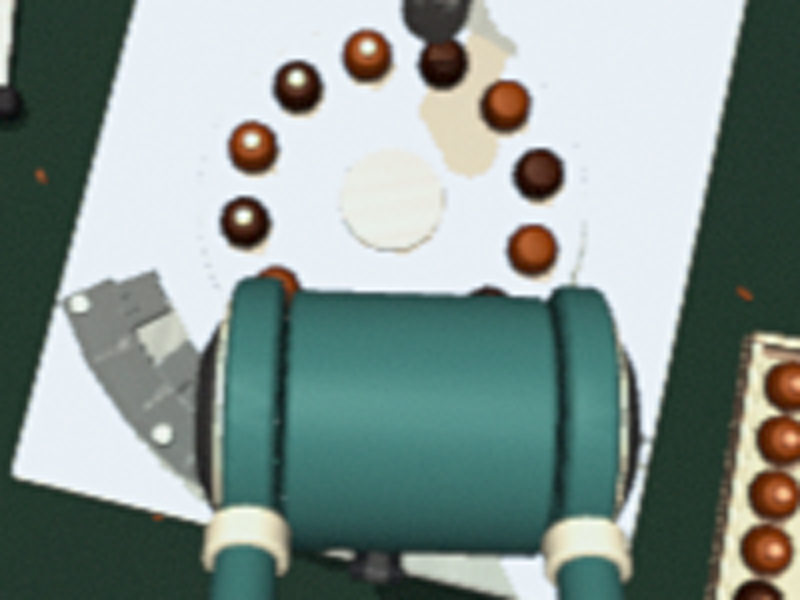

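The bonbons have advanced about 23° (the orange one is now at (367,55)), so the table is near 0.40 rad and following the hand without lag. Next I'll turn a little more, ease up until the collar rides under the plate, and creep on until it pops up.

```bash
python3 - <<'E'
from h import *
p,q=pose(.47,.1010); robot.servo_line(p,ori=q,vel=.05)
p[2]=.1065; robot.servo_line(p,vel=.03); robot.pause(.1); st("eased")
for t in np.arange(.50,.661,.03):
    p,q=pose(t,.1065); h=robot.servo_line(p,ori=q,vel=.03,stop_force=4); st((t,h))
    if h: break
E
```

```text
eased 8.775 [ 0.4484 -0.0096  0.1059] [-1.0265 -0.5619  0.3209]
(np.float64(0.5), False) 9.075 [ 0.4487 -0.0142  0.1062] [1.0001 0.4865 0.2375]
(np.float64(0.53), False) 9.375 [ 0.4489 -0.0183  0.1063] [ 0.6351  1.2546 -0.6496]
(np.float64(0.56), True) 9.6167 [ 0.4494 -0.0233  0.1069] [-0.8872 -0.3327  7.065 ]
```

The 7 N upward force shows the plunger sprang up into the notch. I'll lift straight up, back off and check.

```bash
python3 - <<'E'
from h import *
p=np.array(robot.get_tcp_pos()); p[2]=.16; robot.servo_line(p,vel=.05)
robot.move_pose([.42,-.25,.28],robot.get_tcp_rot()); robot.pause(.3); st()
snap("top","pics/e.png",(240,125,440,275),4)
snap("side","pics/f.png",(220,140,420,290),4)
E
```

```text
12.1583 [ 0.4201 -0.249   0.2793] [-0.264   0.8998 -0.1062]
```

View pics/e.png

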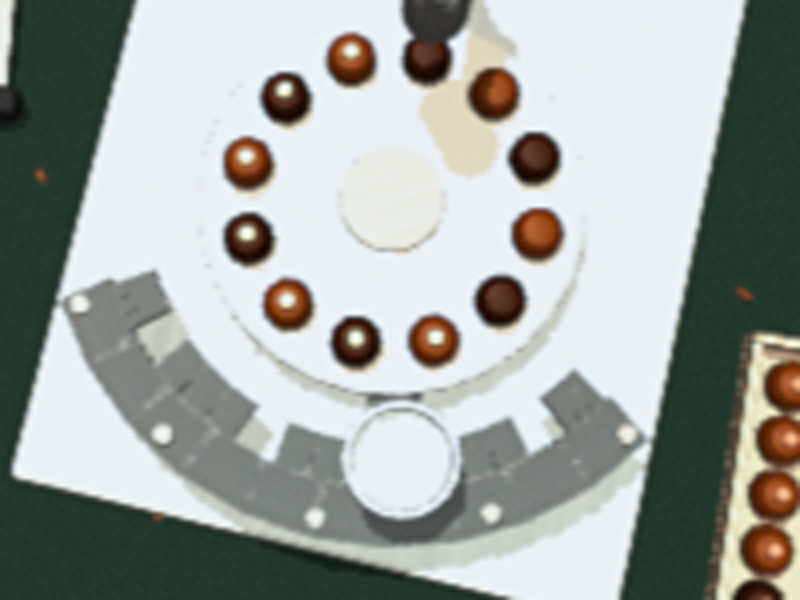

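View pics/f.png

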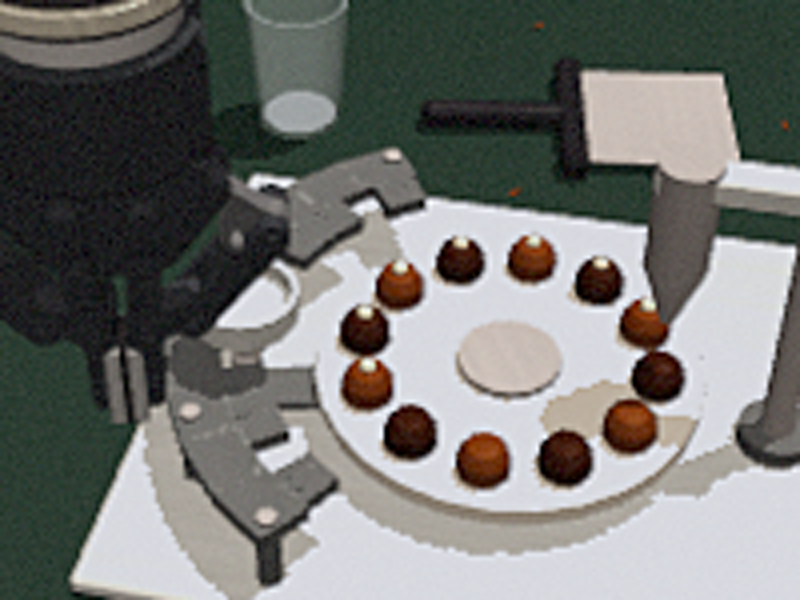

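The dish now stands at top (340.2,240), in the next notch. The bonbons have shifted by exactly one place, and the glass and scraper are unmoved. To check the plunger height, I'll project the rim into the side view; its right edge is seen at crop (299,290), which is pixel (294.7,212.5).

```bash
python3 - <<'E'
from h import *
robot.move_pose([.40,-.42,.28],robot.get_tcp_rot()); robot.pause(.3); st()
c=plane("top",(340.25,240),.103);print(c,np.linalg.norm(c[:2]-[.5964,-.0118]),np.degrees(np.arctan2(c[1]+.0118,c[0]-.5964)))
snap("side","pics/g.png",(220,140,420,290),4)
E
```

```text
13.275 [ 0.4005 -0.4189  0.2803] [-0.2087  0.7609  0.376 ]
[ 0.4462 -0.01    0.103 ] 0.15016906608388192 179.30932331165596
```

View pics/g.png

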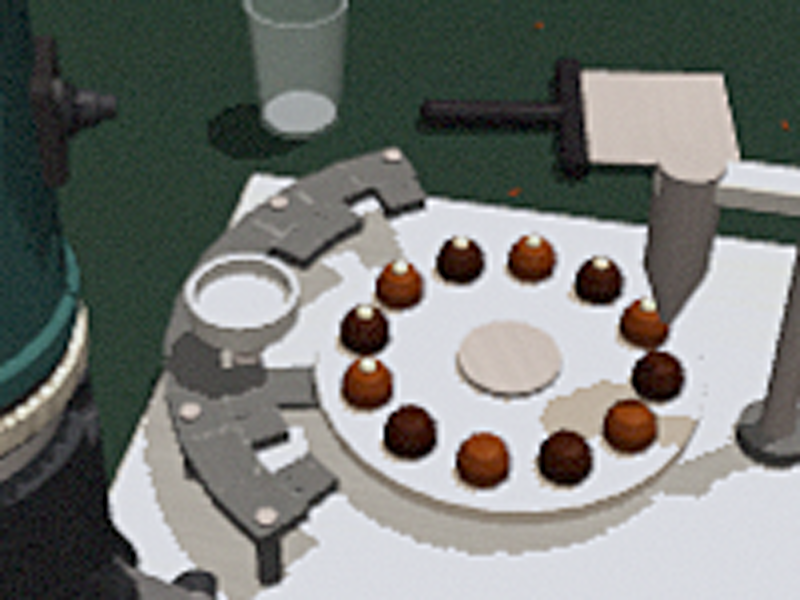

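The dish rim is centred at crop (242,295) and stands well above the plate. I'll triangulate that point and hand in if its height is about 0.102, the same as at the start.

```bash
python3 - <<'E'
from h import *
X=tri((340.25,240),(220+242/4,140+295/4));print(X)
if X[0][2]>.0985: print(robot.job_done())
E
```

```text
(array([ 0.4487, -0.01  ,  0.0987]), [np.float64(0.002319554098616683), np.float64(0.0023195540986166788)])
the job is handed in; nothing more can be done
None
```

I handed the job in after about 13 s. The table is one notch on, with the bonbons shifted exactly one place (30°), and the hand is clear. The plunger sprang up into the notch, but its rim measured 98.7 mm against 102 mm at the start, and I accepted that as measuring error, so "fully up within 2 mm" isn't strictly confirmed.

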